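Open the dark box and seat the round-bottomed culture jar

TASK

Raise the slatted shutter of the dark box all the way until it stays open by itself, then take the round-bottomed culture jar from its slanting rest and set it down gently, upright and fully home, in the dished cup inside the box. Let go of it, and leave the two flat-bottomed jars that stand loose on the table where they are.

Things in the scene. Friction and masses are not known exactly. Their poses are not given: they have to be found in the camera images.
- jar: the jar to move: brown, 86 mm across, 127 mm tall, 0.25-0.5 kg, spherical domed bottom (radius 50 mm), straight side 24 to 78 mm above the dome's tip, neck 50 mm across, black lid 56 mm across from 97 to 127 mm (hold it there). Origin: tip of the dome; z along its axis to the lid. At first it leans in the rest 35 degrees from vertical, lid towards the rest's -x side (the robot)
- jar_lid (a point): grip point on the jar's axis at half the height of its lid: 112 mm from the tip of the dome, 15 mm under the lid's top; axes as the jar's
- rest: fixed steel slanting rest in which the jar leans at first, on the robot's left or right: foot 160 x 110 mm, a slanting plate under the dome, a V of two boards behind the jar's straight side; nothing beside or above the jar's shoulder, neck and lid. Origin on the table, z up
- darkbox: fixed dark box: a white half-round drum lying across, 428 mm deep (x), 256 mm wide (y), 234 mm high at its middle; half-round side walls 240 mm apart inside, fixed rear half, front half closed by the shutter, front sill 52 mm high. Origin on the table under its middle; the shutter is on its -x side, facing the robot; z up
- shutter_axis (a point): middle of the level line (along the box's y) about which the shutter turns, 20 mm above the table; axes as the box's
- shutter (a joint): angle of the slatted shutter, rad: 0 shut, 1.4 fully open (stop). It turns about the box's y through shutter_axis, slats 200 mm from it, the handle going up and back over the top. 0.45 kg: let go below about 0.7 it falls shut, beyond about 0.9 it falls open on its stop and stays. Lifting takes about 4 N at the handle
- handle (a point): middle of the shutter's handle: dark round bar 14 mm thick, 110 mm long along the box's y, a stub at each end, 45 mm out from the slats, 245 mm from shutter_axis. Shut: 24 degrees above level, 224 mm on the robot's side of the axis, 120 mm above the table; at 1.15 rad straight above the axis, 265 mm above the table. Axes turn with the shutter
- dish: grey dished cup fixed on the floor of the dark box, 90 mm from the box's middle towards its -x side, hidden until the shutter is up: 106 mm across, 52 mm high, mouth 96 mm across inside, conical inside that centres the jar's dome. Origin: centre of its underside, 12 mm above the table; z up. A jar fully home is upright, its dome's tip 17 mm above this origin
- jar_a: a flat-bottomed brown jar with a black screw lid, 86 mm across, 135 mm tall, standing upright: a bystander, to be left alone. Origin at the centre of its underside, z up its axis. Stands 160 to 180 mm beyond the rest
- jar_b: a flat-bottomed brown jar with a black screw lid, 86 mm across, 135 mm tall, standing upright: a bystander, to be left alone. Origin at the centre of its underside, z up its axis. Stands 160 to 180 mm beyond a steel tray of lids
There are look-alikes about, which are no part of the job. What is shaped like the jar but red is not meant.

How it is judged:
On the way:
1. the shutter is open and stays so with nothing holding it (value of joint shutter above 1.15 rad and contact force between each of the fingers, the arm and shutter below 0.3 N), for 0.3 s.
At the end, for the whole second after the job is handed in: the shutter is open beyond 1.15 rad; the jar is at rest in the dished cup, the tip of its dome within 8 mm sideways of the cup's axis and no more than 5 mm above its fully home height, its axis within 8 degrees of vertical (value of joint shutter above 1.15 rad and horizontal distance between jar and dish below 0.008 m and z of jar in the frame of dish between 0.0113 and 0.0223 m and angle between jar's own z axis and vertical below 0.14 rad and linear speed of jar below 0.02 m/s and angular speed of jar below 0.2 rad/s); the robot touches nothing.
It fails at once if a flat-bottomed jar was pushed more than 40 mm from its place or knocked over (distance of any of jar_a, jar_b from where it was at the start of the episode above 0.04 m or angle between any of jar_a, jar_b's own z axis and vertical above 0.5 rad).
It fails at once if the jar was dropped or rammed into the cup (more than 60 N) (contact force between jar and dish above 60 N).
It also fails if it takes over 58 s, if anything falls off the work surface, if the arm or the gripper's body presses on something with over 40 N, if the wrist force passes 120 N, or if a joint passes its speed limit or range.

ROBOT

A 6-joint arm with a two-finger parallel gripper is mounted at the origin on the work surface. World frame = base frame: x ahead of the robot, y to its left, z up, the work surface at z = 0. Lengths are in m, angles in rad, forces in N, time in s.
With the tool pointing down it reaches from about 0.35 to 0.925 m from the base axis. Payload 6.4 kg.
Tool frame: the origin (TCP) lies midway between the tips of the shut fingers; the grasp point (between the pads) lies 19 mm behind it; z points along the fingers, y is the line along which they close (so a half turn about z gives the same grasp; the last joint's range is limited). The gripper opens to 85 mm and grips with 20 to 120 N. Pads are 22 mm wide; open, the fingers measure 114 mm over their backs; the gripper's body (76 mm by 85 mm) begins 54 mm behind the grasp point. The pads swing forward as they close: fully open they stand 13 mm farther back than shut.
Start: joints at [-1.318, 0.245, 1.558, -0, 1.339, -0.174], TCP at [0.269, -0.592, 0.231] pointing down, gripper open.
Joint ranges: [-3.13, 3.13], [-1.02, 2.26], [0.13, 2.54], [-0.95, 4.09], [0.21, 2.88], [-2.74, 2.74]. Speed limits (rad/s): [2.57, 2.57, 3.14, 3.14, 3.14, 3.14].

INTERFACE

Orientations are given as a rotation vector (axis times angle).
In Python, from plant import env gives the robot as it stands.
- The arm moves only by the tool servo_tool, never from a script. Its argument "motion" is a list of rows, each a list of 3 entries, a list of its own where there are three numbers: the turn, a rotation vector about the tool's x, y, z in rad, then the shift along the tool's x, y, z in m, then the finger opening in m, from 0 to 0.0854. In form: [[[rx, ry, rz], [tx, ty, tz], claw], ...]. A call has 1 to 8 rows; each row shifts and turns the commanded pose from where the row before left it, along the tool's axes as they then stand; what a row does not reach is not made up. A row lasts 1/8 s, in which the tool goes at most 62.5 mm and 10.7 degrees, less where a joint would pass 70% of its speed; a pose out of reach is approached as far as the arm can. A call is refused whole if a number of a shift passes 0.0625 or a number of a turn 0.188, either way. A call with a gripper value outside its range is refused whole. The fingers move at their own pace and stop on an object; "squeeze" is the grip in N (left out, the last holds). Time passes only in rows, so rows that do not move let the fingers close. It gives the time, the measured TCP pose, the force, the opening and the grip force at its end, in the units of the state.
- env.observe(): the state, without advancing time (a new reading comes with each control period).
- env.snapshot(name): name is "scene" or "top"; returns a dict with "pixels" (384x512x3 uint8, red, green, blue), "K" (3x3 intrinsics, pixels), "distortion" ([k1, k2, p1, p2, k3] as OpenCV has them; the pictures are not rectified), "xyz" and "attitude" of the camera in the world. Camera axes: x right, y down, z forward; pixel columns grow to the right and rows downward; lengths in m; the calibration is good to about 2 mm. A picture is of the moment at which its call begins. There is no depth.
- env.hand_in(): hands the job in; it is judged then, once.
Trained networks look in a picture, given as the dict that the camera call returned (one of the last four; its "shot" number tells which), for a name from the list of things; names that differ only in an ending like _2 or _b are one class to them, and where a whole thing is asked for, a point or a joint stands for the part that bears it (a point fixed in the world has none). Each returns a list of dicts, best first, with "score" (0 to 1); they miss things now and then, are a little off and sometimes report something else, mostly with a low value. They report only what shows in the picture. A call takes as long as a camera call. They do not tell look-alikes from the thing itself.
- env.boxes_of(picture, target): "centre" ([x, y, z] in m, in world coordinates, good to about 4 mm: the middle of the surface that is visible of it).
- env.silhouettes(picture, target): "mask" (384x512 bool, what is visible of it).
- env.place_of(picture, target): "centre" ([x, y, z] in m, in world coordinates, good to about 4 mm: a listed point, or the origin of a listed thing).
The state is a dict: "t": time; "joints": joint angles; "joint_velocities": joint speeds; "joint_torque": joint torques, N m; "eef_pos": TCP position; "tool_rot": TCP orientation; "force": force on the tool from outside, world axes, zero at the start; "ft_torque": the same for the moment, N m; "width": finger opening in m; "grip_force": force on a finger pad.
Only numpy, scipy, OpenCV 4.12 (cv2) and the standard library are available. Lean on these libraries where they do the work, as an engineer would, in place of code of your own. Each camera call takes 0.05 s, during which the arm holds its last target. There are 200 camera calls.

## Working session

There is one attempt and no reset: what is moved stays moved. The work goes in short steps, Python scripts to look and compute and a tool call to move; the robot and the scene stay as the last step left them, time stands still between calls to the robot, and variables do not carry over. Pictures are saved under pics/ and viewed, at most 10 in all, crops included, and the job is handed in when it is done.

Besides the shell and the picture viewer there is one more tool, called after "Emit:" as a command line: name --argument value ..., lists and objects as JSON in quotes. servo_tool: Moves the arm, as the interface text tells. Its arguments: {"type":"object","properties":{"motion":{"type":"array"},"squeeze":{"type":"number"}},"required":["motion"]}

```bash
mkdir -p pics; ls
cat > h.py <<'E'
import numpy as np,cv2
from scipy.spatial.transform import Rotation as R
from plant import env
np.set_printoptions(precision=4,suppress=True)
def save(p,n): cv2.imwrite(f'pics/{n}.png',p['pixels'][:,:,::-1])
E
python3 - <<'E'
from h import *
s=env.observe(); print(s['t'],s['eef_pos'],s['tool_rot'],s['width'],s['force'])
ims=[]
for c in('scene','top'):
    p=env.snapshot(c); ims.append(p['pixels'][:,:,::-1]); print(c,p['xyz'],p['attitude'],p['shot'])
    for n in('jar','jar_lid','rest','darkbox','shutter_axis','handle','dish','jar_a'):
        r=env.place_of(p,n); print(n,[(np.round(d['centre'],3).tolist(),round(d['score'],2), [k for k in d if k not in('centre','score')]) for d in r])
im=np.vstack(ims); cv2.imwrite('pics/a.png',cv2.resize(np.hstack(ims),(800,300))); cv2.imwrite('pics/s.png',ims[0]);cv2.imwrite('pics/t.png',ims[1])
E
```

```text
pics
0.0 [ 0.2689 -0.5912  0.2302] [-3.0685 -0.6648  0.0002] 0.08520117399849804 [0.1025 0.0131 0.4148]
scene [0.3106 0.4959 1.4311] [-0.3721  3.0347 -0.4971] 1
jar [([0.655, -0.344, -0.001], 0.96, []), ([0.341, 0.146, 0.042], 0.92, []), ([0.312, 0.524, 0.04], 0.89, []), ([0.165, 0.457, 0.042], 0.81, []), ([0.54, 0.322, 0.05], 0.7, []), ([0.659, 0.314, 0.002], 0.58, [])]
jar_lid [([0.426, 0.504, 0.046], 0.9, []), ([0.258, 0.403, 0.046], 0.88, []), ([0.475, 0.329, 0.137], 0.85, []), ([0.328, 0.258, 0.041], 0.6, [])]
rest [([0.5, 0.321, -0.002], 0.9, []), ([0.669, 0.025, -0.002], 0.39, [])]
darkbox [([0.665, 0.023, 0.001], 0.78, [])]
shutter_axis [([0.673, 0.022, 0.022], 0.61, [])]
handle [([0.444, 0.045, 0.119], 0.82, [])]
dish [([0.445, 0.047, 0.123], 0.36, [])]
jar_a [([0.655, -0.344, -0.001], 0.96, []), ([0.341, 0.146, 0.042], 0.92, []), ([0.312, 0.524, 0.04], 0.89, []), ([0.165, 0.457, 0.042], 0.81, []), ([0.54, 0.322, 0.05], 0.7, []), ([0.659, 0.314, 0.002], 0.58, [])]
top [0.3737 0.0611 1.4044] [-2.1641  2.2223 -0.0306] 2
jar [([0.314, 0.52, 0.044], 0.93, []), ([0.162, 0.464, 0.049], 0.9, []), ([0.66, 0.311, -0.002], 0.73, []), ([0.343, 0.146, 0.041], 0.7, []), ([0.65, -0.34, 0.0], 0.67, []), ([0.536, 0.321, 0.043], 0.63, [])]
jar_lid [([0.47, 0.331, 0.14], 0.96, []), ([0.329, 0.256, 0.039], 0.83, []), ([0.26, 0.399, 0.043], 0.69, []), ([0.428, 0.508, 0.044], 0.57, [])]
rest [([0.496, 0.32, 0.004], 0.76, []), ([0.669, 0.023, 0.018], 0.66, [])]
darkbox [([0.666, 0.026, -0.001], 0.78, []), ([0.538, 0.322, 0.042], 0.45, [])]
shutter_axis [([0.668, 0.022, 0.017], 0.9, [])]
handle [([0.448, 0.05, 0.118], 0.76, [])]
dish [([0.576, 0.039, 0.01], 0.49, []), ([0.536, 0.323, 0.042], 0.27, [])]
jar_a [([0.314, 0.52, 0.044], 0.93, []), ([0.162, 0.464, 0.049], 0.9, []), ([0.66, 0.311, -0.002], 0.73, []), ([0.343, 0.146, 0.041], 0.7, []), ([0.65, -0.34, 0.0], 0.67, []), ([0.536, 0.321, 0.043], 0.63, [])]
```

View pics/s.png

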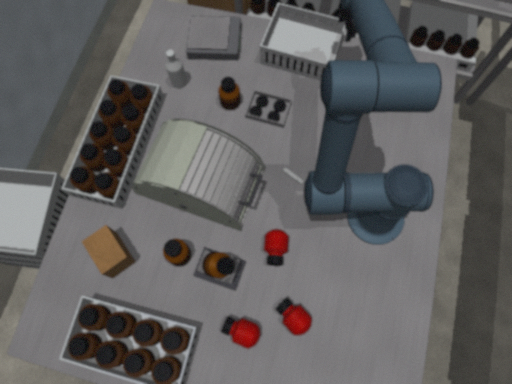

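View pics/t.png

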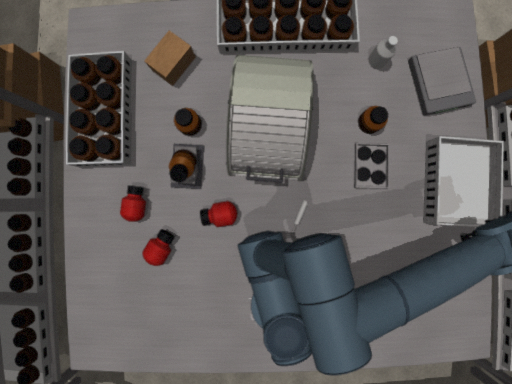

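The scene picture shows the drum box at (200,165) with its handle at (252,190). The brown leaning jar in its rest is at (220,265), jar_a at (177,250) and jar_b at (230,92). The red look-alikes lie at (277,245), (297,318) and (243,332). The top view agrees: handle (268,178), leaning jar (183,165).

The network points fit the given sizes: handle to axis is 225 mm, and jar tip to lid is 114 mm at a 35° lean. Box and rest yaw are both about -6.5°. I'm moving over the handle.

Emit:
servo_tool --motion '[[[0,0,0],[0.0355,-0.0423,0],0.034],[[0,0,0],[0.0355,-0.0423,0],0.034],[[0,0,0],[0.0355,-0.0423,0],0.034],[[0,0,0],[0.0355,-0.0423,0],0.034],[[0,0,0],[0.0355,-0.0423,0],0.034],[[0,0,0],[0.0355,-0.0423,0],0.034],[[0,0,0],[0.0355,-0.0423,0],0.034],[[0,0,0],[0.0355,-0.0423,0],0.034]]'

```text
t: 1.9
eef_pos: [0.3877, -0.1645, 0.2316]
tool_rot: [3.07, 0.664, 0.001]
force: [0.5, -0.9, -0.3]
width: 0.0338
grip_force: 0.0
```

Emit:
servo_tool --motion '[[[0,0,0],[0.0355,-0.0423,0],0.034],[[0,0,0],[0.0355,-0.0423,0],0.034],[[0,0,0],[0.0355,-0.0423,0],0.034],[[0,0,0],[0.0355,-0.0423,0],0.034],[[0,0,-0.172],[0,0,0],0.034],[[0,0,-0.172],[0,0,0],0.034],[[0,0,-0.172],[0,0,0],0.034],[[0,0,-0.172],[0,0,0],0.034]]'

```text
t: 2.9
eef_pos: [0.4468, 0.0468, 0.2314]
tool_rot: [2.661, 1.67, 0.0]
force: [-0.1, 0.6, -0.8]
width: 0.0336
grip_force: 0.0
```

Emit:
servo_tool --motion '[[[0,0,-0.172],[0,0,0],0.034],[[0,0,-0.172],[0,0,0],0.034],[[0,0,0],[0,0,0],0.034]]'

```text
t: 3.28
eef_pos: [0.4468, 0.0467, 0.2314]
tool_rot: [2.344, 2.091, 0.0]
force: [-0.5, 0.5, -0.7]
width: 0.0342
grip_force: 0.0
```

```bash
cat >> h.py <<'E'
def st():
    s=env.observe(); M=R.from_rotvec(s['tool_rot']).as_matrix()
    print('t',s['t'],'p',s['eef_pos'],'\nM',M.round(3).tolist(),'w',s['width'],'f',s['force'],'grip',s['grip_force'],'j',s['joints']); return np.array(s['eef_pos']),M
def rel(target):
    p,M=st(); print('tool shift',M.T@(np.array(target)-p))
E
python3 - <<'E'
from h import *
rel([0.446,0.0475,0.12])
p=env.snapshot('top'); save(p,'b'); print([d['centre'] for d in env.place_of(p,'handle')])
p=env.snapshot('scene'); save(p,'c'); print([d['centre'] for d in env.place_of(p,'handle')])
E
```

```text
t 3.275 p [0.4468 0.0467 0.2314] 
M [[0.114, 0.994, 0.0], [0.994, -0.114, -0.0], [-0.0, 0.0, -1.0]] w 0.034233323845354 f [-0.5272  0.4518 -0.739 ] grip 0.0 j [-0.1492 -0.2498  2.0515 -0.      1.3395 -0.0352]
tool shift [ 0.0007 -0.0009  0.1114]
[]
[[0.4468, 0.0459, 0.1186]]
```

Emit:
servo_tool --motion '[[[0,0,0],[0,0,0.03],0.034],[[0,0,0],[0,0,0.03],0.034],[[0,0,0],[0,0,0.025],0.034],[[0,0,0],[0,0,0.02],0.034],[[0,0,0],[0,0,0.015],0.034],[[0,0,0],[0,0,0.01],0.034],[[0,0,0],[0,0,0],0.034]]'

```text
t: 4.35
eef_pos: [0.4465, 0.0468, 0.1009]
tool_rot: [-2.342, -2.093, 0.001]
force: [0.1, -0.3, -1.0]
width: 0.034
grip_force: 0.0
```

Emit:
servo_tool --motion '[[[0,0,0],[0,0,0],0.0],[[0,0,0],[0,0,0],0.0],[[0,0,0],[0,0,0],0.0],[[0,0,0],[0,0,0],0.0]]' --squeeze 40

```text
t: 4.85
eef_pos: [0.4464, 0.0467, 0.1021]
tool_rot: [-2.341, -2.094, 0.002]
force: [-4.5, 0.1, 5.2]
width: 0.0128
grip_force: 39.2
```

Emit:
servo_tool --motion '[[[0,0,0],[0,0.0095,-0.0191],0],[[0,0,0],[0,0.0112,-0.0182],0],[[0,0,0],[0,0.0127,-0.0172],0],[[0,0,0],[0,0.0142,-0.016],0],[[0,0,0],[0,0.0155,-0.0147],0],[[0,0,0],[0,0.0167,-0.0133],0],[[0,0,0],[0,0.0178,-0.0118],0],[[0,0,0],[0,0.0188,-0.0102],0]]'

```text
t: 5.85
eef_pos: [0.5625, 0.0345, 0.2247]
tool_rot: [-2.34, -2.093, -0.0]
force: [-3.3, 3.3, 4.7]
width: 0.0126
grip_force: 40.7
```

Emit:
servo_tool --motion '[[[0,0,0],[0,0.0196,-0.0085],0],[[0,0,0],[0,0.0203,-0.0068],0],[[0,0,0],[0,0.0208,-0.005],0],[[0,0,0],[0,0.0211,-0.0032],0],[[0,0,0],[0,0.0213,-0.0013],0],[[0,0,0],[0,0.0214,0.0005],0],[[0,0,0],[0,0.0212,0.0024],0],[[0,0,0],[0,0.0168,0.0033],0]]'

```text
t: 6.85
eef_pos: [0.725, 0.0169, 0.2414]
tool_rot: [-2.341, -2.094, -0.004]
force: [0.2, 3.9, 2.2]
width: 0.0124
grip_force: 42.2
```

Emit:
servo_tool --motion '[[[0,0,0],[0,0,0],0.05],[[0,0,0],[0,0,0],0.05],[[0,0,0],[0,0,-0.02],0.05],[[0,0,0],[0,0,-0.04],0.05],[[0,0,0],[0,0,-0.03],0.05],[[0,0,0],[0,0,0],0.0854]]'

```text
t: 7.6
eef_pos: [0.7251, 0.0153, 0.3366]
tool_rot: [2.337, 2.089, 0.009]
force: [-0.0, -0.9, -0.1]
width: 0.0668
grip_force: 0.0
```

Run:
```python
from h import *
st()
ims=[]
for c in('scene','top'):
    p=env.snapshot(c); ims.append(p['pixels'][:,:,::-1])
    for n in('jar','jar_lid','rest','darkbox','shutter_axis','handle','dish'):
        r=env.place_of(p,n); print(n,[(np.round(d['centre'],4).tolist(),round(d['score'],2)) for d in r])
cv2.imwrite('pics/d.png',cv2.resize(np.hstack([i[60:320,40:420] for i in ims]),(800,274)))
```

```text
t 7.6 p [0.7251 0.0153 0.3366] 
M [[0.112, 0.994, 0.009], [0.994, -0.112, -0.001], [-0.0, 0.009, -1.0]] w 0.0667979948961218 f [-0.041  -0.858  -0.1345] grip 0.0 j [-0.1348  0.3567  1.2315 -0.0001  1.5443 -0.0227]
jar [([0.3056, 0.5281, 0.0391], 0.85), ([0.5396, 0.3246, 0.0454], 0.83), ([0.6549, -0.3387, -0.0006], 0.77), ([0.1634, 0.4592, 0.0385], 0.76), ([0.3428, 0.1444, 0.0421], 0.7), ([0.6599, 0.3126, -0.0027], 0.66)]
jar_lid [([0.3243, 0.2588, 0.041], 0.95), ([0.477, 0.3248, 0.1349], 0.82), ([0.2596, 0.4028, 0.0404], 0.76), ([0.4209, 0.5054, 0.0447], 0.72)]
rest [([0.5007, 0.3239, -0.002], 0.84)]
darkbox [([0.6672, 0.0212, 0.0009], 0.63)]
shutter_axis [([0.6733, 0.0216, 0.0219], 0.97)]
handle [([0.7299, 0.0141, 0.2581], 0.52)]
dish [([0.5813, 0.0331, 0.0094], 0.64)]
jar [([0.6504, -0.3413, -0.0032], 0.94), ([0.6624, 0.3087, -0.0037], 0.88), ([0.5401, 0.3194, 0.0429], 0.87), ([0.1638, 0.4615, 0.0474], 0.77), ([0.3129, 0.5228, 0.0481], 0.64)]
jar_lid [([0.4266, 0.5072, 0.0428], 0.8), ([0.2675, 0.3962, 0.0428], 0.79), ([0.5384, 0.3205, 0.0436], 0.75), ([0.4727, 0.3285, 0.142], 0.65)]
rest [([0.4962, 0.3228, 0.0016], 0.69)]
darkbox []
shutter_axis []
handle []
dish []
```

View pics/d.png

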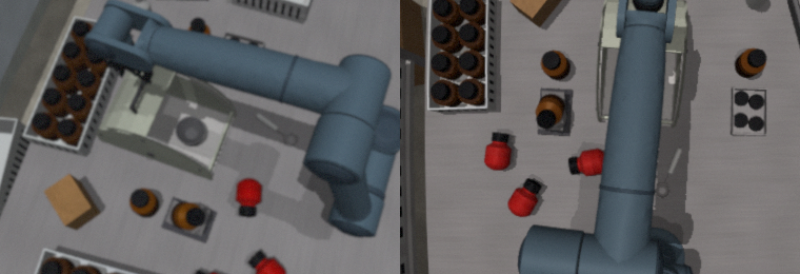

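The shutter is fully up: the handle is now at (0.730, 0.014, 0.258), and the dish shows at (190,130) in the left half of the picture. The jar is still in its rest at (185,215). I'm moving to the jar.

Emit:
servo_tool --motion '[[[0,0,0],[0.0353,-0.0405,0.0045],0.0854],[[0,0,0],[0.0353,-0.0405,0.0045],0.0854],[[0,0,0],[0.0353,-0.0405,0.0045],0.0854],[[0,0,0],[0.0353,-0.0405,0.0045],0.0854],[[0,0,0],[0.0353,-0.0405,0.0045],0.0854],[[0,0,0],[0.0353,-0.0405,0.0045],0.0854],[[0,0,0],[0.0353,-0.0405,0.0045],0.0854],[[0,0,0],[0.0353,-0.0405,0.0045],0.0854]]'

```text
t: 9.4
eef_pos: [0.4322, 0.3335, 0.2946]
tool_rot: [2.342, 2.093, 0.001]
force: [1.0, -0.1, 0.1]
width: 0.0854
grip_force: 0.0
```

Emit:
servo_tool --motion '[[[0,0,-0.176],[0,0,0],0.0854],[[0,0,-0.176],[0,0,0],0.0854],[[0,0,-0.176],[0,0,0],0.0854],[[0,0,-0.176],[0,0,0],0.0854],[[0,0,-0.176],[0,0,0],0.0854],[[0,0,-0.176],[0,0,0],0.0854],[[0,0,-0.176],[0,0,0],0.0854],[[0,0,-0.176],[0,0,0],0.0854]]'

```text
t: 10.4
eef_pos: [0.4335, 0.3324, 0.2946]
tool_rot: [0.421, 3.113, 0.0]
force: [-0.1, 1.1, -0.6]
width: 0.0855
grip_force: 0.0
```

Emit:
servo_tool --motion '[[[0,0,-0.176],[0,0,0],0.0854],[[0,-0.153,0],[0,0,0],0.0854],[[0,-0.153,0],[0,0,0],0.0854],[[0,-0.153,0],[0,0,0],0.0854],[[0,-0.153,0],[0,0,0],0.0854],[[0,0,0],[0,0,0],0.0854]]'

```text
t: 11.15
eef_pos: [0.4315, 0.3325, 0.2929]
tool_rot: [0.122, 2.53, -0.041]
force: [0.5, -0.9, -0.7]
width: 0.0851
grip_force: 0.0
```

Run:
```python
from h import *
rel([0.4864,.327,.1206])
for c in('scene','top'):
    p=env.snapshot(c)
    for n in('jar','jar_lid','darkbox','shutter_axis','handle','dish'):
        r=env.place_of(p,n); print(n,[(np.round(d['centre'],4).tolist(),round(d['score'],2)) for d in r if .4<d['centre'][0] and -.1<d['centre'][1]<.4])
    save(p,'e'+c)
```

```text
t 11.15 p [0.4315 0.3325 0.2929] 
M [[-0.817, 0.096, 0.569], [0.078, 0.995, -0.056], [-0.572, -0.002, -0.82]] w 0.08511898869268598 f [ 0.5363 -0.8827 -0.6626] grip 0.0 j [ 0.6269 -0.2618  2.0321 -0.4856  0.9498 -0.6465]
tool shift [0.0532 0.0001 0.1729]
jar [([0.5402, 0.3247, 0.0471], 0.92), ([0.6561, 0.3131, 0.0007], 0.57)]
jar_lid [([0.4707, 0.3284, 0.137], 0.92)]
darkbox [([0.666, 0.024, 0.0029], 0.89)]
shutter_axis [([0.674, 0.0203, 0.0204], 0.67)]
handle [([0.7297, 0.0149, 0.2558], 0.72)]
dish [([0.5798, 0.0302, 0.0071], 0.98)]
jar [([0.5326, 0.3186, 0.0452], 0.77)]
jar_lid [([0.4701, 0.3293, 0.1406], 0.8), ([0.6647, 0.0197, 0.0156], 0.65)]
darkbox [([0.6682, 0.0233, 0.0006], 0.62)]
shutter_axis [([0.6685, 0.0215, 0.018], 0.79)]
handle [([0.7317, 0.0219, 0.2559], 0.5)]
dish [([0.5801, 0.0404, 0.0096], 0.63), ([0.6594, 0.311, 0.0001], 0.52)]
```

Emit:
servo_tool --motion '[[[0,0,0],[0.027,0,0.03],0.0854],[[0,0,0],[0.027,0,0.04],0.0854],[[0,0,0],[0,0,0.035],0.0854],[[0,0,0],[0,0,0.025],0.0854],[[0,0,0],[0,0,0.018],0.0854],[[0,0,0],[0,0,0.015],0.0854],[[0,0,0],[0,0,0.01],0.0854],[[0,0,0],[0,0,0],0.0854]]'

```text
t: 12.85
eef_pos: [0.4884, 0.3268, 0.1213]
tool_rot: [0.125, 2.528, -0.04]
force: [-0.6, 0.0, 0.4]
width: 0.0856
grip_force: 0.0
```

Run:
```python
from h import *
rel([0.4864,.327,.1206])
p=env.snapshot('scene'); a=p['pixels'][200:320,150:290,::-1]
q=env.snapshot('top'); b=q['pixels'][110:230,130:270,::-1]
cv2.imwrite('pics/f.png',cv2.resize(np.hstack([a,b]),None,fx=2.8,fy=2.8))
```

```text
t 12.85 p [0.4884 0.3268 0.1213] 
M [[-0.815, 0.099, 0.571], [0.081, 0.995, -0.057], [-0.574, -0.0, -0.819]] w 0.08558730539526502 f [-0.6491  0.0272  0.3728] grip 0.0 j [ 0.5478  0.0663  2.075  -0.6645  0.5961 -0.4419]
tool shift [ 0.0021  0.     -0.0006]
```

View pics/f.png

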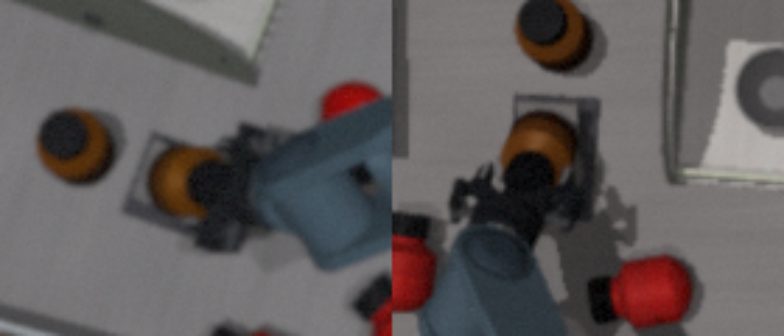

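The black lid sits between the open fingers in both crops: left (212,185), right (530,175). I'm closing on it.

Emit:
servo_tool --motion '[[[0,0,0],[0.002,0,0],0.0],[[0,0,0],[0,0,0],0.0],[[0,0,0],[0,0,0],0.0],[[0,0,0],[0,0,0],0.0],[[0,0,0],[0,0,0],0.0]]' --squeeze 60

```text
t: 13.58
eef_pos: [0.4867, 0.327, 0.1213]
tool_rot: [0.125, 2.527, -0.04]
force: [-5.0, -1.4, 6.2]
width: 0.0547
grip_force: 61.9
```

Emit:
servo_tool --motion '[[[0,0,0],[0,0,-0.015],0.0],[[0,0,0],[0,0,-0.025],0.0],[[0,0,0],[0,0,-0.04],0.0],[[0,0,0],[0,0,-0.05],0.0],[[0,0,0],[0,0,-0.04],0.0],[[0,0,0],[0,0,-0.03],0.0],[[0,0,0],[0,0,0],0.0]]'

```text
t: 14.45
eef_pos: [0.3716, 0.3394, 0.2866]
tool_rot: [0.124, 2.525, -0.034]
force: [0.7, 0.3, -3.0]
width: 0.0549
grip_force: 65.7
```

Emit:
servo_tool --motion '[[[0,0.1,0],[0,0,0],0.0],[[0,0.13,0],[0,0,0],0.0],[[0,0.14,0],[0,0,-0.02],0.0],[[0,0.14,0],[0,0,-0.03],0.0],[[0,0.1,0],[0,0,-0.03],0.0],[[0,0,0],[0,0,0],0.0],[[0,0,0],[0,0,0],0.0]]'

```text
t: 15.32
eef_pos: [0.3542, 0.3397, 0.3593]
tool_rot: [0.155, 3.138, -0.003]
force: [-1.5, -0.2, -2.7]
width: 0.0549
grip_force: 65.5
```

Run:
```python
from h import *
rel([0.58,.033,.38])
for c in('scene','top'):
    p=env.snapshot(c)
    for n in('jar','jar_lid','dish','shutter_axis'):
        r=env.place_of(p,n); print(n,[(np.round(d['centre'],4).tolist(),round(d['score'],2)) for d in r if (.1<d['centre'][2] or n in('dish','shutter_axis'))])
    im=p['pixels'][:,:,::-1]; save(p,'g'+c)
```

```text
t 15.325 p [0.3542 0.3397 0.3593] 
M [[-0.995, 0.099, 0.0], [0.099, 0.995, -0.002], [-0.0, -0.002, -1.0]] w 0.05486505131173775 f [-1.465  -0.16   -2.7329] grip 65.47961354255676 j [ 0.5341 -0.2167  1.7942 -0.002   1.5651 -0.9378]
tool shift [-0.255 -0.283 -0.02 ]
jar [([0.3547, 0.341, 0.2719], 0.52)]
jar_lid []
dish [([0.5805, 0.0324, 0.0062], 0.72)]
shutter_axis [([0.6739, 0.0231, 0.0172], 0.92)]
jar [([0.3482, 0.3363, 0.2695], 0.67)]
jar_lid [([0.3505, 0.3434, 0.3831], 0.75), ([0.351, 0.3388, 0.2649], 0.29)]
dish [([0.5782, 0.0382, 0.0087], 0.91)]
shutter_axis [([0.6661, 0.0198, 0.0173], 0.77), ([0.5813, 0.0387, 0.0118], 0.48)]
```

```bash
cat >> h.py <<'E'
from scipy.optimize import minimize
def cam(p):
    Rc=R.from_rotvec(p['attitude']).as_matrix(); Rw=Rc.T
    return lambda X: cv2.projectPoints(np.asarray(X,float),cv2.Rodrigues(Rw)[0],-Rw@np.array(p['xyz']),np.array(p['K']),np.array(p['distortion'],float))[0][:,0]
a=np.linspace(0,2*np.pi,60)
def hull(pj,x,y,circ):
    X=np.concatenate([np.c_[x+r*np.cos(a),y+r*np.sin(a),np.full(60,z)] for z,r in circ])
    m=np.zeros((384*4,512*4),np.uint8); cv2.fillConvexPoly(m,cv2.convexHull(np.int32(np.round(pj(X)*4+1.5))),1)
    return m
def fit(p,mask,circ,x0):
    pj=cam(p); M=cv2.resize(mask.astype(np.uint8),None,fx=4,fy=4,interpolation=cv2.INTER_NEAREST)
    f=lambda v:1-(lambda h:(h&M).sum()/(h|M).sum())(hull(pj,v[0],v[1],circ))
    r=minimize(f,x0,method='Nelder-Mead',options=dict(initial_simplex=np.array(x0)+[[0,0],[.006,0],[0,.006]],xatol=2e-4,fatol=1e-4)); return r.x,1-r.fun
E
python3 - <<'E'
from h import *
tz=.359-.089
jc=[(tz,.001),(tz+.008,.027),(tz+.024,.043),(tz+.078,.043),(tz+.097,.026)]
for c in('scene','top'):
    p=env.snapshot(c)
    for d in env.silhouettes(p,'dish')[:2]: 
        print(c,'dish',d['score'],d['mask'].sum(),fit(p,d['mask'],[(.012,.053),(.064,.053)],[.58,.034]))
    pj=cam(p); u=pj([[.354,.34,tz+.06]])[0]
    for d in env.silhouettes(p,'jar'):
        if d['mask'][int(u[1]),int(u[0])]: print(c,'jar',d['score'],d['mask'].sum(),hull(pj,.354,.34,jc).sum()/16,fit(p,d['mask'],jc,[.354,.34]))
E
```

```text
scene dish 0.67 646 (array([0.5854, 0.0263]), np.float64(0.848093986197831))
top dish 0.88 671 (array([0.5825, 0.0333]), np.float64(0.8525371237989359))
top dish 0.16 594 (array([0.58 , 0.034]), np.float64(0.0))
```

Emit:
servo_tool --motion '[[[0,0,0],[-0.013,-0.014,-0.005],0.0],[[0,0,0],[-0.026,-0.029,-0.005],0.0],[[0,0,0],[-0.031,-0.034,0],0.0],[[0,0,0],[-0.031,-0.034,0],0.0],[[0,0,0],[-0.031,-0.034,0],0.0],[[0,0,0],[-0.031,-0.034,0],0.0],[[0,0,0],[-0.031,-0.034,0],0.0],[[0,0,0],[-0.031,-0.034,0],0.0]]'

```text
t: 17.12
eef_pos: [0.5552, 0.0708, 0.3724]
tool_rot: [0.155, 3.135, 0.0]
force: [0.4, -0.0, -3.6]
width: 0.0551
grip_force: 65.4
```

Emit:
servo_tool --motion '[[[0,0,0],[-0.02,-0.022,0],0.0],[[0,0,0],[-0.0126,-0.0136,0],0.0],[[0,0,0],[0,0,0],0.0],[[0,0,0],[0,0,0],0.0]]'

```text
t: 17.62
eef_pos: [0.5829, 0.0345, 0.3724]
tool_rot: [0.154, 3.136, 0.001]
force: [0.5, -0.1, -2.3]
width: 0.0548
grip_force: 65.4
```

Run:
```python
from h import *
rel([0.5825,.033,.14])
tz=.37-.089
for c in('scene','top'):
    p=env.snapshot(c)
    for n in('jar','jar_lid','dish'):
        r=env.place_of(p,n); print(n,[(np.round(d['centre'],4).tolist(),round(d['score'],2)) for d in r if (.1<d['centre'][2] or n in('dish','shutter_axis'))])
    save(p,'h'+c)
```

```text
t 17.625 p [0.5829 0.0345 0.3724] 
M [[-0.995, 0.098, 0.002], [0.098, 0.995, 0.0], [-0.002, 0.0, -1.0]] w 0.054756593422460344 f [ 0.5406 -0.0592 -2.3187] grip 65.39748430252075 j [-0.1352  0.0088  1.5627  0.0005  1.5683 -1.6082]
tool shift [ 0.0006 -0.0016  0.2324]
jar [([0.582, 0.0379, 0.2825], 0.79)]
jar_lid [([0.5826, 0.0351, 0.391], 0.76)]
dish [([0.5843, 0.0301, 0.011], 0.64)]
jar [([0.5786, 0.0323, 0.2809], 0.77)]
jar_lid [([0.5802, 0.0382, 0.398], 0.75)]
dish []
```

Emit:
servo_tool --motion '[[[0,0,0],[0,-0.0016,0.02],0.0],[[0,0,0],[0,0,0.03],0.0],[[0,0,0],[0,0,0.04],0.0],[[0,0,0],[0,0,0.04],0.0],[[0,0,0],[0,0,0.03],0.0],[[0,0,0],[0,0,0.02],0.0],[[0,0,0],[0,0,0.015],0.0],[[0,0,0],[0,0,0],0.0]]'

```text
t: 19.02
eef_pos: [0.583, 0.032, 0.1763]
tool_rot: [0.155, 3.138, 0.0]
force: [-0.1, -0.0, -2.8]
width: 0.0546
grip_force: 65.4
```

Run:
```python
from h import *
rel([0.5825,.033,.12])
o=[]
for c in('scene','top'):
    p=env.snapshot(c)
    for n in('jar','jar_lid','dish'):
        r=env.place_of(p,n); print(n,[(np.round(d['centre'],4).tolist(),round(d['score'],2)) for d in r if abs(d['centre'][0]-.58)<.03 and abs(d['centre'][1]-.03)<.04])
    u=cam(p)([[.58,.034,.1]])[0].astype(int); o.append(cv2.resize(p['pixels'][u[1]-50:u[1]+50,u[0]-65:u[0]+65,::-1],None,fx=3,fy=3))
cv2.imwrite('pics/i.png',np.hstack(o))
```

```text
t 19.025 p [0.583  0.032  0.1763] 
M [[-0.995, 0.099, 0.0], [0.099, 0.995, 0.0], [-0.0, 0.0, -1.0]] w 0.05457367531534228 f [-0.1174 -0.0057 -2.8153] grip 65.3975236415863 j [-0.1393  0.1476  1.7751  0.0001  1.2187 -1.6113]
tool shift [0.0006 0.001  0.0563]
jar [([0.5811, 0.0358, 0.0887], 0.56)]
jar_lid [([0.58, 0.0333, 0.1992], 0.68)]
dish [([0.5805, 0.0336, 0.0079], 0.85)]
jar [([0.5807, 0.0301, 0.0879], 0.37)]
jar_lid [([0.5832, 0.0347, 0.2008], 0.52)]
dish []
```

View pics/i.png

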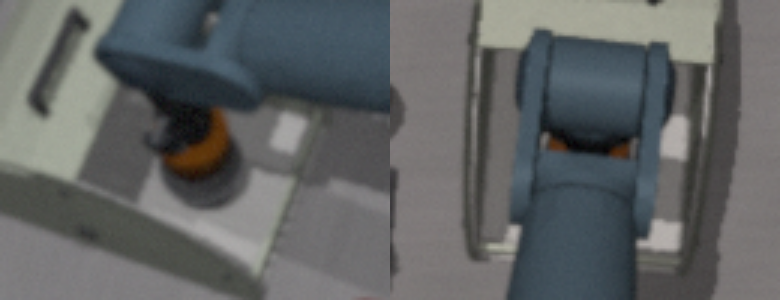

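The left crop shows the jar at (195,145) centred above the dish ring at (203,180), with the gripper clear of the walls. I'm lowering slowly.

Emit:
servo_tool --motion '[[[0,0,0],[0,0.0005,0.01],0.0],[[0,0,0],[0,0,0.01],0.0],[[0,0,0],[0,0,0.008],0.0],[[0,0,0],[0,0,0.006],0.0],[[0,0,0],[0,0,0.004],0.0],[[0,0,0],[0,0,0.004],0.0],[[0,0,0],[0,0,0.002],0.0],[[0,0,0],[0,0,0],0.0]]'

```text
t: 20.42
eef_pos: [0.5837, 0.0324, 0.1334]
tool_rot: [0.155, 3.136, -0.0]
force: [0.3, -0.3, -3.4]
width: 0.0546
grip_force: 65.4
```

Emit:
servo_tool --motion '[[[0,0,0],[0,0,0.0015],0.0],[[0,0,0],[0,0,0.0015],0.0],[[0,0,0],[0,0,0.0015],0.0],[[0,0,0],[0,0,0.0015],0.0]]'

```text
t: 20.92
eef_pos: [0.5836, 0.0324, 0.1273]
tool_rot: [0.155, 3.136, -0.0]
force: [-0.9, 0.5, -2.6]
width: 0.0543
grip_force: 65.4
```

Emit:
servo_tool --motion '[[[0,0,0],[0,0,0.001],0.0],[[0,0,0],[0,0,0.001],0.0],[[0,0,0],[0,0,0.001],0.0],[[0,0,0],[0,0,0.001],0.0]]'

```text
t: 21.42
eef_pos: [0.5834, 0.0327, 0.1239]
tool_rot: [0.155, 3.137, 0.001]
force: [-5.4, 1.9, 6.4]
width: 0.0546
grip_force: 65.8
```

Contact came 3–4 mm above the home height, pushing towards -x, so I'm yielding that way.

Emit:
servo_tool --motion '[[[0,0,0],[0.001,0.0005,0],0.0],[[0,0,0],[0.001,0.0005,0],0.0],[[0,0,0],[0,0,0.0005],0.0],[[0,0,0],[0,0,0],0.0]]'

```text
t: 21.92
eef_pos: [0.5818, 0.0335, 0.1226]
tool_rot: [0.155, 3.136, -0.0]
force: [-0.5, -0.4, -1.6]
width: 0.0545
grip_force: 65.9
```

Emit:
servo_tool --motion '[[[0,0,0],[0,0,0.001],0.0],[[0,0,0],[0,0,0.001],0.0],[[0,0,0],[0,0,0],0.0]]'

```text
t: 22.3
eef_pos: [0.5823, 0.0335, 0.1224]
tool_rot: [0.155, 3.135, -0.001]
force: [-5.5, 0.2, 7.4]
width: 0.0546
grip_force: 66.5
```

Emit:
servo_tool --motion '[[[0,0,0],[0.001,0,0],0.0],[[0,0,0],[0.001,0,0],0.0],[[0,0,0],[0,0,0.001],0.0],[[0,0,0],[0,0,0],0.0]]'

```text
t: 22.8
eef_pos: [0.581, 0.0338, 0.1215]
tool_rot: [0.155, 3.133, -0.0]
force: [-2.7, 1.7, 8.5]
width: 0.0544
grip_force: 66.7
```

Emit:
servo_tool --motion '[[[0,0,0],[0.001,0.0005,0],0.0],[[0,0,0],[0,0,0],0.0]]'

```text
t: 23.05
eef_pos: [0.5806, 0.034, 0.1215]
tool_rot: [0.154, 3.131, -0.001]
force: [0.5, -0.4, 5.8]
width: 0.0547
grip_force: 66.4
```

The lateral force has vanished and the jar is seated. I'm letting go.

Emit:
servo_tool --motion '[[[0,0,0],[0,0,0],0.058],[[0,0,0],[0,0,0],0.07],[[0,0,0],[0,0,0],0.0854],[[0,0,0],[0,0,0],0.0854],[[0,0,0],[0,0,0],0.0854],[[0,0,0],[0,0,0],0.0854]]'

```text
t: 23.8
eef_pos: [0.5788, 0.0344, 0.1198]
tool_rot: [0.155, 3.136, -0.0]
force: [0.5, -0.5, 0.1]
width: 0.0855
grip_force: 0.0
```

Emit:
servo_tool --motion '[[[0,0,0],[0,0,-0.01],0.0854],[[0,0,0],[0,0,-0.02],0.0854],[[0,0,0],[0,0,-0.03],0.0854],[[0,0,0],[0,0,-0.05],0.0854],[[0,0,0],[0,0,-0.05],0.0854],[[0,0,0],[0,0,-0.05],0.0854],[[0,0,0],[0,0,-0.04],0.0854],[[0,0,0],[0,0,0],0.0854]]'

```text
t: 24.8
eef_pos: [0.5798, 0.0343, 0.3766]
tool_rot: [0.154, 3.125, -0.002]
force: [0.4, 0.3, -0.5]
width: 0.0854
grip_force: 0.0
```

Emit:
servo_tool --motion '[[[0,0,0],[0.03,-0.04,0],0.0854],[[0,0,0],[0.03,-0.04,0],0.0854],[[0,0,0],[0.03,-0.04,0],0.0854],[[0,0,0],[0.03,-0.04,0],0.0854],[[0,0,0],[0.03,-0.04,0],0.0854],[[0,0,0],[0.02,-0.04,0],0.0854],[[0,0,0],[0,0,0],0.0854],[[0,0,0],[0,0,0],0.0854]]'

```text
t: 25.8
eef_pos: [0.3855, -0.1872, 0.3695]
tool_rot: [0.155, 3.136, 0.0]
force: [0.9, 0.1, -0.5]
width: 0.0854
grip_force: 0.0
```

Run:
```python
from h import *
st(); o=[]
for c in('scene','top'):
    p=env.snapshot(c)
    for n in('jar','jar_lid','dish','handle'):
        r=env.place_of(p,n); print(n,[(np.round(d['centre'],4).tolist(),round(d['score'],2)) for d in r if abs(d['centre'][0]-.65)<.1])
    u=cam(p)([[.58,.034,.1]])[0].astype(int); o.append(cv2.resize(p['pixels'][u[1]-70:u[1]+70,u[0]-65:u[0]+65,::-1],None,fx=3,fy=3))
cv2.imwrite('pics/j.png',np.hstack(o))
```

```text
t 25.8 p [ 0.3855 -0.1872  0.3695] 
M [[-0.995, 0.099, 0.002], [0.099, 0.995, 0.0], [-0.002, 0.0, -1.0]] w 0.08535006543197401 f [ 0.9281  0.0967 -0.4994] grip 0.0 j [-0.719  -0.3868  1.9091  0.0015  1.6178 -2.1908]
jar [([0.6539, -0.3401, 0.0007], 0.91), ([0.5804, 0.0385, 0.0303], 0.73), ([0.6614, 0.3129, 0.0023], 0.64)]
jar_lid [([0.5781, 0.0351, 0.1408], 0.62), ([0.6549, -0.3421, 0.0017], 0.23)]
dish [([0.5797, 0.0313, 0.0068], 0.68)]
handle [([0.7284, 0.0158, 0.2567], 0.65)]
jar [([0.6484, -0.3416, -0.0001], 0.91), ([0.6617, 0.3099, -0.0043], 0.84), ([0.5798, 0.034, 0.0311], 0.68)]
jar_lid [([0.5794, 0.0344, 0.1474], 0.95), ([0.7315, 0.022, 0.2572], 0.58), ([0.5781, 0.0332, 0.0283], 0.18)]
dish [([0.5825, 0.0411, 0.0093], 0.58)]
handle [([0.7354, 0.0186, 0.2564], 0.54)]
```

View pics/j.png

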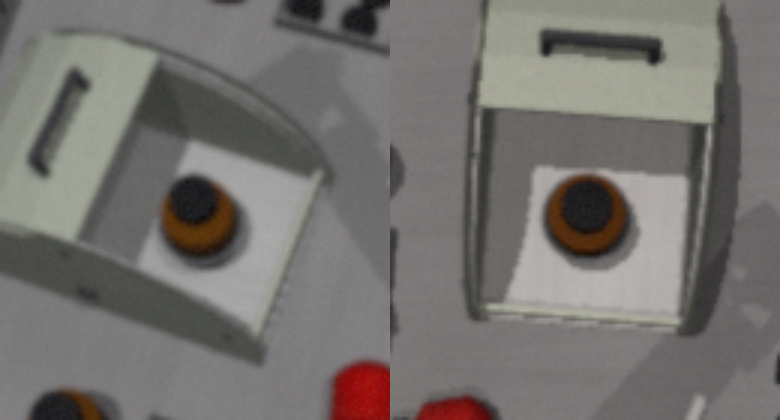

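The jar stands upright in the cup (left crop (200,220), right crop (587,213)), with its tip at z ≈ 0.030 against 0.029 for home. The shutter is fully open and both flat-bottomed jars are in their places, so I'm handing in.

```bash
python3 -c "
from plant import env
print(env.hand_in())"
```

```text
the job is handed in; nothing more can be done
None
```

I handed the job in at about 26 s on the robot's clock: the shutter stands fully open by itself, the jar is released upright and home in the cup (tip about 1 mm off its home height by camera), and both flat-bottomed jars are where they were; the hand-in returned no verdict.

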